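# Find the worn vibration mount under the microscope platform and mark it

## Task

One of the three rubber-topped spring mounts on the microscope platform has gone soft. Press each pad down a few millimetres with the fingertips, one after the other from the robot's left to its right, and feel which gives most easily; then push that mount's white tag fully down. Leave the other two tags as they are, do not pull any tag up or move the cap, bottle or jar, and finish clear of everything.

Things in the scene. Friction and masses are not known exactly. Their poses are not given: they have to be found in the camera images.
- platform: grey plate 200 (x) x 400 (y) x 15 mm high, fixed to the bench, yaw within 0.3 rad. Origin: centre of its underside, on the bench; x away from the robot, y to its left, z up. On it three look-alike spring mounts in a row along y, 120 mm apart, each an aluminium cup 62 mm wide, 30 mm high, with a round pad on a coil spring above it and a white tag 70 mm from the pad on its -x (robot) side
- pad_left (a point): centre of the top face of the left pad (robot's left/right) when up, 73 mm above the bench; platform frame x = 15, y = 120 mm. The point stays still when the pad is pressed. The pad: black rubber disc, 48 mm in diameter, 12 mm thick, moves only straight down, at most 14 mm, and springs back up when released
- pad_middle (a point): centre of the top face of the middle pad (robot's left/right) when up, 73 mm above the bench; platform frame x = 15, y = 0 mm. The point stays still when the pad is pressed. The pad: black rubber disc, 48 mm in diameter, 12 mm thick, moves only straight down, at most 14 mm, and springs back up when released
- pad_right (a point): centre of the top face of the right pad (robot's left/right) when up, 73 mm above the bench; platform frame x = 15, y = -120 mm. The point stays still when the pad is pressed. The pad: black rubber disc, 48 mm in diameter, 12 mm thick, moves only straight down, at most 14 mm, and springs back up when released
- tag_left (a point): centre of the top of the left mount's tag at joint value 0 (66 mm above the bench; platform frame x = -55, y = 120 mm); fully down the top is 50 mm above the bench, 7 mm above its guide block. The white head is 12 (x) x 26 (y) x 5 mm, on a blade in a fixed black guide block 16 (x) x 32 (y) x 28 mm high. The point stays still when the tag moves
- tag_middle (a point): centre of the top of the middle mount's tag at joint value 0 (66 mm above the bench; platform frame x = -55, y = 0 mm); fully down the top is 50 mm above the bench, 7 mm above its guide block. The white head is 12 (x) x 26 (y) x 5 mm, on a blade in a fixed black guide block 16 (x) x 32 (y) x 28 mm high. The point stays still when the tag moves
- tag_right (a point): centre of the top of the right mount's tag at joint value 0 (66 mm above the bench; platform frame x = -55, y = -120 mm); fully down the top is 50 mm above the bench, 7 mm above its guide block. The white head is 12 (x) x 26 (y) x 5 mm, on a blade in a fixed black guide block 16 (x) x 32 (y) x 28 mm high. The point stays still when the tag moves
- pad_a (a joint): one of the three spring pads, value in m: 0 = up (rest), grows as it is pressed, 0.014 = bottomed. Pads start to move at 1 to 1.5 N; the softest then takes 0.3 N per mm more, the next 0.7, the stiffest 1.4. Not told at which place (left, middle, right) this pad sits: that changes from start to start
- pad_b (a joint): one of the three spring pads, value in m: 0 = up (rest), grows as it is pressed, 0.014 = bottomed. Pads start to move at 1 to 1.5 N; the softest then takes 0.3 N per mm more, the next 0.7, the stiffest 1.4. Not told at which place (left, middle, right) this pad sits: that changes from start to start
- pad_c (a joint): one of the three spring pads, value in m: 0 = up (rest), grows as it is pressed, 0.014 = bottomed. Pads start to move at 1 to 1.5 N; the softest then takes 0.3 N per mm more, the next 0.7, the stiffest 1.4. Not told at which place (left, middle, right) this pad sits: that changes from start to start
- tag_a (a joint): the marker tag of the same mount as joint pad_a (so at an untold place), value in m: about 0 at the start (-0.002 to 0.002), 0.016 = fully down; it stays where it is left (friction about 2.5 N); negative = pulled up
- tag_b (a joint): the marker tag of the same mount as joint pad_b (so at an untold place), value in m: about 0 at the start (-0.002 to 0.002), 0.016 = fully down; it stays where it is left (friction about 2.5 N); negative = pulled up
- tag_c (a joint): the marker tag of the same mount as joint pad_c (so at an untold place), value in m: about 0 at the start (-0.002 to 0.002), 0.016 = fully down; it stays where it is left (friction about 2.5 N); negative = pulled up
- cap: bystander: loose black eyepiece cap, 38 mm in diameter, 30 mm high, standing on the platform behind the pads (far side from the robot), between two of them; origin centre of its underside
- bottle: bystander: loose white bottle, 66 mm in diameter, 150 mm high, on the bench beyond the platform's left end; origin centre of its underside
- jar: bystander: loose glass jar, 56 mm in diameter, 70 mm high, on the bench beyond the platform's right end; origin centre of its underside

How it is judged:
By the outcome, as a careful person would: the job done as asked, in the order asked, and still so for the second after the job is handed in, with the robot touching nothing.
It also fails if it takes over 51 s, if anything falls off the work surface, if the arm or the gripper's body presses on something with over 40 N, if the wrist force passes 120 N, or if a joint passes its speed limit or range.

## Robot

A 7-joint arm with a two-finger parallel gripper is mounted at the origin on the work surface. World frame = base frame: x ahead of the robot, y to its left, z up, the work surface at z = 0. Lengths are in m, angles in rad, forces in N, time in s.
With the tool pointing down it reaches from about 0.35 to 0.9 m from the base axis. Payload 8.1 kg.
Tool frame: the origin (TCP) lies on the centre line of the jaws, within the pads' length; the fingertips stand 14 mm ahead of it and the grasp point (between the pads) lies 5 mm behind it; z points along the fingers, y is the direction in which the jaws open and shut (so a half turn about z gives the same grasp; the last joint's range is limited). The gripper opens to 92 mm and grips with 3 to 60 N. Pads are 19 mm wide; open, the fingers measure 130 mm over their backs; the gripper's body (75 mm by 190 mm) begins 47 mm behind the grasp point.
Start: joints at [-1.381, 0.434, 0.025, 1.573, -0.012, 1.134, -0.075], TCP at [0.18, 0.598, 0.241] pointing down, gripper open.
Joint ranges: [-2.62, 2.62], [-0.44, 2.09], [-1.27, 1.32], [0.08, 2.57], [-1.32, 4.46], [0.12, 2], [-2.74, 2.74]. Speed limits (rad/s): [2.22, 2.22, 3.01, 3.01, 3.14, 3.14, 3.14].

## Interface

Orientations are given as a rotation vector (axis times angle).
In Python, from cell import observe, eyes, arm gives the robot as it stands.
- The arm moves only by the tool step_arm, never from a script. Its argument "series" is a list that holds one entry, the list of rows, each a list of 5 numbers: the finger opening in m, from 0 to 0.0918, then the shift along the world's x, y, z in m, then the turn about the world's z in degrees. In form: [[[hand, dx, dy, dz, spin], ...]]. A call has 1 to 20 rows; each row is the pose to reach, as a shift and turn from the pose measured when the call began; what a row does not reach only later rows make up. A row lasts 1/12 s, in which the tool goes at most 41.7 mm and 7.16 degrees, less where a joint would pass 70% of its speed; a pose out of reach is approached as far as the arm can. A call with a gripper value outside its range is refused whole. The fingers move at their own pace and stop on an object; "squeeze" is the grip in N (left out, the last holds). Time passes only in rows, so rows that repeat a pose let the fingers close. It gives the time, the measured TCP pose, the force and the opening at its end, in the units of the state.
- observe(): the state, without advancing time (a new reading comes with each control period).
- eyes.get_image(name): name is "scene" or "side" or "wrist"; returns (picture, depth): 384x512x3 uint8, red, green, blue; 384x512 float32, m along the optical axis (not along the pixel's ray), 0 where there is no reading.
- eyes.camera_params(name): a dict with "intrinsics" (3x3 intrinsics, pixels), "position" and "attitude" of the camera in the world. Camera axes: x right, y down, z forward; pixel columns grow to the right and rows downward; lengths in m; the calibration is good to about 2 mm. The wrist camera is an equidistant fisheye: a pixel r from the principal point sees the ray r / f radians off the axis. A picture is of the moment at which its call begins: read the wrist's pose just before it. camera_params takes no time and is no camera call; for the wrist camera it gives the pose at the moment of the call.
- arm.sign_off(): hands the job in, once; it reports no verdict.
The state is a dict: "clock": time; "joints": joint angles; "dq": joint speeds; "joint_efforts": joint torques, N m; "position": TCP position; "ee_rot": TCP orientation; "force": force on the tool from outside, world axes, zero at the start; "ft_torque": the same for the moment, N m; "width": opening from 0.0 (shut) to 1.0 (fully open).
Only numpy, scipy, OpenCV 4.12 (cv2) and the standard library are available. Lean on these libraries where they do the work, as an engineer would, in place of code of your own. Each camera call takes 0.05 s, during which the arm holds its last target.

## Working session

There is one attempt and no reset: what is moved stays moved. The work goes in short steps, Python scripts to look and compute and a tool call to move; the robot and the scene stay as the last step left them, time stands still between calls to the robot, and variables do not carry over. Pictures are saved under pics/ and viewed, and the job is handed in when it is done.

Besides the shell and the picture viewer there is one more tool, called after "Request:" by a JSON object that holds its "api" and its "payload". step_arm: Moves the arm, as the interface text tells. Its arguments: {"type":"object","properties":{"series":{"type":"array"},"squeeze":{"type":"number"}},"required":["series"]}

```bash
mkdir -p pics; ls
python3 - <<'E'
from cell import observe, eyes
import cv2,numpy as np
s=observe();print(s)
for n in("scene","side"):
    p,d=eyes.get_image(n);np.savez(f"{n}0.npz",p=p,d=d)
    cv2.imwrite(f"pics/{n}0.png",p[:,:,::-1]);c=eyes.camera_params(n);print(n,c)
E
```

```text
pics
{'clock': 0.0, 'joints': array([-1.3806283 ,  0.43522063,  0.02498766,  1.57411035, -0.01161471,
        1.13398186, -0.07507154]), 'dq': array([-5.75721127e-04, -1.19746012e-04, -4.71290971e-04, -2.24534567e-04,
       -2.20894701e-05,  1.66549702e-03, -6.69098012e-04]), 'joint_efforts': array([-7.92100109e-04, -6.67855239e+01,  9.84510854e-01, -3.14454210e+01,
       -6.05921005e-02,  4.29982482e-02,  1.84261830e-04]), 'position': array([0.18029214, 0.59791725, 0.23994145]), 'ee_rot': array([-4.58319215e-01, -3.10788484e+00,  2.46935061e-03]), 'force': array([-0.04028366,  0.11657359,  0.1682501 ]), 'ft_torque': array([-0.05242344, -0.02809371, -0.02598126]), 'width': 0.9995563899269554}
scene {'intrinsics': array([[478.83779553,   0.        , 254.50860735],
       [  0.        , 478.83779553, 189.08584037],
       [  0.        ,   0.        ,   1.        ]]), 'position': array([1.22641617, 0.60175901, 0.75940369]), 'attitude': array([-1.00399962, -2.34571103,  1.10930882])}
side {'intrinsics': array([[360.54984364,   0.        , 260.3817177 ],
       [  0.        , 360.54984364, 197.65644513],
       [  0.        ,   0.        ,   1.        ]]), 'position': array([ 0.18983232, -0.37752889,  0.78866079]), 'attitude': array([-2.29427753,  0.95860317, -0.34367097])}
```

View pics/scene0.png

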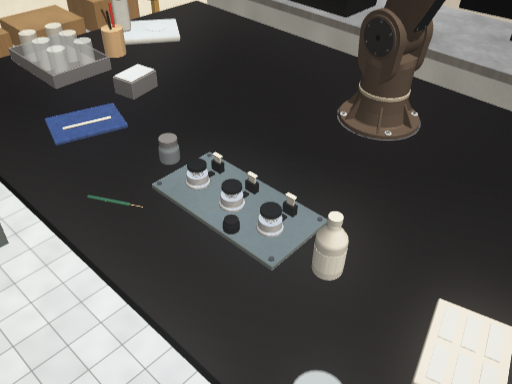

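View pics/side0.png

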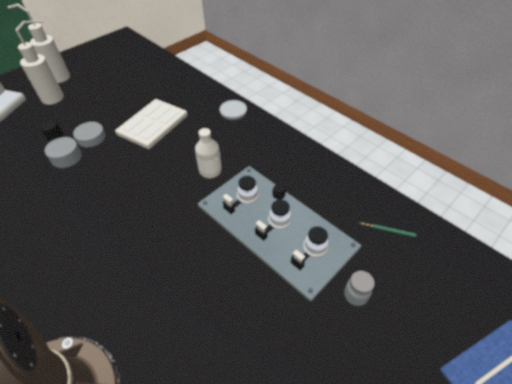

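The scene view shows pads at about (197,168) right, (232,187) middle and (270,212) left, with tags at (218,156), (252,178) and (291,198). The cap is at (231,224), the bottle at (330,250) and the jar at (169,150). In the side view the pads are at (247,184), (280,210) and (317,236).

```bash
cat > h.py <<'E'
import numpy as np,cv2
from scipy.spatial.transform import Rotation as R
def cloud(c,d):
    K=c["intrinsics"];v,u=np.indices(d.shape)
    P=np.stack([(u-K[0,2])/K[0,0]*d,(v-K[1,2])/K[1,1]*d,d],-1)
    return P@R.from_rotvec(c["attitude"]).as_matrix().T+c["position"]
def cast(c,uv,z):
    K=c["intrinsics"];r=np.array([(uv[0]-K[0,2])/K[0,0],(uv[1]-K[1,2])/K[1,1],1])
    r=R.from_rotvec(c["attitude"]).as_matrix()@r
    return c["position"]+r*(z-c["position"][2])/r[2]
E
python3 - <<'E'
from cell import eyes
from h import *
for n in("scene","side"):
    f=np.load(n+"0.npz");c=eyes.camera_params(n);X=cloud(c,f["d"]);p=f["p"].astype(int)
    # platform surface
    hsv=cv2.cvtColor(f["p"],cv2.COLOR_RGB2HSV)
    m=(abs(X[...,2]-.015)<.006)&(f["d"]>0)&(hsv[...,2]>60)&(X[...,0]>.3)&(X[...,0]<1.)&(abs(X[...,1]-.0)<.7)
    k,l,st,ce=cv2.connectedComponentsWithStats(m.astype(np.uint8));i=1+np.argmax(st[1:,4])
    pts=X[l==i][:,:2].astype(np.float32);print(n,"plat",cv2.minAreaRect(pts),st[i])
    (cx,cy),_,_=cv2.minAreaRect(pts)
    near=np.hypot(X[...,0]-cx,X[...,1]-cy)<.3
    for nm,mm in(("black z73",(X[...,2]>.066)&(X[...,2]<.079)&(hsv[...,2]<70)&near),("white",(X[...,2]>.055)&(X[...,2]<.074)&(hsv[...,2]>110)&near),("hi",(X[...,2]>.035)&near)):
        k,l,st,ce=cv2.connectedComponentsWithStats(mm.astype(np.uint8))
        for i in range(1,k):
            if st[i,4]>8:
                Q=X[l==i];zp=.073 if nm[0]=="b" else .066
                print(nm,ce[i].round(1),st[i,4],Q.mean(0).round(4),"zmax",np.percentile(Q[:,2],95).round(4),"cast",cast(c,ce[i],zp).round(4)[:2])
    x0,y0,x1,y1=(140,130,360,280) if n=="scene" else (190,120,390,310)
    cv2.imwrite(f"pics/{n}_crop.png",cv2.resize(f["p"][y0:y1,x0:x1,::-1],None,fx=3,fy=3,interpolation=cv2.INTER_CUBIC))
E
```

```text
scene plat ((0.609087347984314, -0.02020624279975891), (0.20376183092594147, 0.4023045003414154), 0.5079393982887268) [ 152  152  175  117 6565]
black z73 [196.2 164.8] 204 [ 0.6276 -0.1374  0.0715] zmax 0.0738 cast [ 0.629  -0.1358]
black z73 [231.4 186.1] 237 [ 0.6259 -0.0175  0.0715] zmax 0.0741 cast [ 0.6273 -0.0161]
black z73 [270.5 209.8] 279 [0.6247 0.1018 0.0715] zmax 0.0739 cast [0.6261 0.103 ]
white [167.3 138. ] 152 [ 0.5993 -0.2836  0.069 ] zmax 0.0711 cast [ 0.5966 -0.2874]
white [217.1 155.7] 43 [ 0.5562 -0.1396  0.0619] zmax 0.0647 cast [ 0.5602 -0.1352]
white [251.8 175.1] 46 [ 0.5549 -0.02    0.0631] zmax 0.066 cast [ 0.5577 -0.0174]
white [290.8 196.9] 59 [0.5534 0.1004 0.0644] zmax 0.0678 cast [0.555  0.1016]
white [321.3 255.5] 122 [0.6507 0.2599 0.0648] zmax 0.0725 cast [0.6516 0.2605]
hi [167.7 143.8] 376 [ 0.6059 -0.2754  0.0578] zmax 0.0704 cast [ 0.6131 -0.2652]
hi [217.3 160.2] 125 [ 0.5575 -0.138   0.0493] zmax 0.0639 cast [ 0.5732 -0.1206]
hi [196.6 170.4] 429 [ 0.6311 -0.1332  0.0584] zmax 0.0734 cast [ 0.6375 -0.1253]
hi [251.8 180. ] 140 [ 0.5561 -0.018
[... 1268 characters left out ...]
4] 757 [0.6095 0.2436 0.0942] zmax 0.151 cast [0.627  0.2696]
hi [246.9 186.6] 375 [0.6162 0.0932 0.0617] zmax 0.0758 cast [0.6137 0.0904]
hi [278.8 189.1] 129 [0.6817 0.0367 0.0435] zmax 0.0479 cast [0.6669 0.0242]
hi [228.1 201.9] 116 [0.5499 0.0959 0.0527] zmax 0.0695 cast [0.5434 0.0874]
hi [279.9 211.2] 424 [ 0.6171 -0.0257  0.0622] zmax 0.0756 cast [ 0.6149 -0.0275]
hi [261.  228.4] 130 [ 0.5511 -0.0237  0.0524] zmax 0.0673 cast [ 0.5445 -0.0303]
hi [316.8 238.7] 474 [ 0.6181 -0.1443  0.063 ] zmax 0.0758 cast [ 0.6164 -0.1453]
hi [297.9 257.9] 149 [ 0.5522 -0.1429  0.0523] zmax 0.067 cast [ 0.5455 -0.1473]
hi [360.3 285. ] 607 [ 0.5916 -0.2866  0.0629] zmax 0.073 cast [ 0.5899 -0.287 ]
```

Request:
{"api": "step_arm", "payload": {"series": [[[0,0.04,-0.045,0,-6],[0,0.07,-0.08,0,-12],[0,0.1,-0.113,0,-18],[0,0.13,-0.147,0,-24],[0,0.16,-0.18,0,-30],[0,0.19,-0.214,0,-36],[0,0.22,-0.248,0,-42],[0,0.25,-0.282,0,-48],[0,0.28,-0.316,0,-54],[0,0.31,-0.35,0,-60],[0,0.335,-0.378,0,-66],[0,0.36,-0.406,0,-72.5],[0,0.385,-0.434,0,-72.5],[0,0.41,-0.463,0,-72.5],[0,0.43,-0.485,0,-72.5],[0,0.442,-0.499,-0.02,-72.5],[0,0.442,-0.499,-0.04,-72.5],[0,0.442,-0.499,-0.06,-72.5],[0,0.442,-0.499,-0.06,-72.5],[0,0.442,-0.499,-0.06,-72.5]]], "squeeze": 10}}

```text
clock: 1.77
position: [0.6214, 0.0991, 0.1791]
ee_rot: [-2.205, -2.234, 0.006]
force: [0.6, -0.4, 0.0]
width: 0.006
```

Run:
```python
from cell import observe, eyes
import cv2,numpy as np
from h import *
s=observe();print(s["position"],s["force"],R.from_rotvec(s["ee_rot"]).as_matrix().round(3))
c=eyes.camera_params("wrist");print(c)
p,d=eyes.get_image("wrist")
q,d2=eyes.get_image("scene")
cv2.imwrite("pics/w1.png",p[:,:,::-1]);cv2.imwrite("pics/s1.png",cv2.resize(q[20:300,100:420,::-1],None,fx=2,fy=2))
```

```text
[0.6213591  0.09910052 0.17906025] [ 0.59307869 -0.38128957  0.01159417] [[-0.013  1.    -0.004]
 [ 1.     0.013 -0.001]
 [-0.001 -0.004 -1.   ]]
{'intrinsics': array([[297.31863964,   0.        , 257.94625696],
       [  0.        , 297.31863964, 192.93013333],
       [  0.        ,   0.        ,   1.        ]]), 'position': array([0.62127136, 0.18506135, 0.32211721]), 'attitude': array([ 2.82567299,  0.01930342, -0.00344503])}
```

View pics/w1.png

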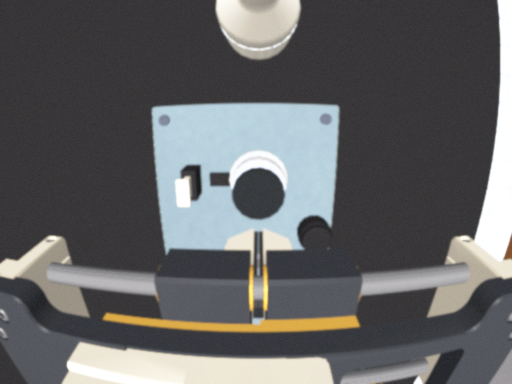

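View pics/s1.png

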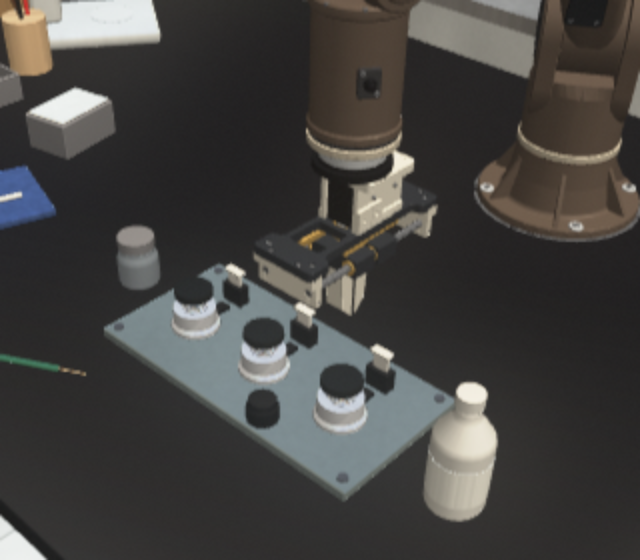

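The wrist view shows the left pad at (258,193), the tag at (185,190), and the fingers shut above. The closed tips are over the left pad, with the body along x and clear of the bottle.

Request:
{"api": "step_arm", "payload": {"series": [[[0,0.001,0.001,-0.02,0],[0,0.001,0.001,-0.045,0],[0,0.001,0.001,-0.065,0],[0,0.001,0.001,-0.078,0],[0,0.001,0.001,-0.082,0],[0,0.001,0.001,-0.082,0],[0,0.001,0.001,-0.082,0],[0,0.001,0.001,-0.082,0]]]}}

```text
clock: 2.53
position: [0.6246, 0.1009, 0.1007]
ee_rot: [2.206, 2.236, 0.003]
force: [-0.3, 0.5, 0.3]
width: 0.009
```

```bash
cat > o.py <<'E'
from cell import observe
s=observe();print(round(s["clock"],2),s["position"].round(5),s["force"].round(3),s["ft_torque"].round(3))
E
python3 o.py
```

```text
2.53 [0.62464 0.10088 0.10071] [-0.283  0.496  0.294] [-0.117  0.043  0.039]
```

Request:
{"api": "step_arm", "payload": {"series": [[[0,0,0,-0.004,0],[0,0,0,-0.008,0],[0,0,0,-0.01,0],[0,0,0,-0.012,0],[0,0,0,-0.012,0],[0,0,0,-0.012,0],[0,0,0,-0.012,0]]]}}

```text
clock: 3.12
position: [0.6247, 0.1008, 0.0887]
ee_rot: [2.206, 2.236, 0.003]
force: [0.5, 0.2, 1.0]
width: 0.009
```

```bash
python3 o.py
```

```text
3.12 [0.62467 0.10081 0.0887 ] [0.497 0.175 0.966] [-0.11   0.023  0.011]
```

Request:
{"api": "step_arm", "payload": {"series": [[[0,0,0,-0.002,0],[0,0,0,-0.004,0],[0,0,0,-0.004,0],[0,0,0,-0.004,0],[0,0,0,-0.004,0]]]}}

```text
clock: 3.53
position: [0.625, 0.1008, 0.085]
ee_rot: [2.206, 2.236, 0.004]
force: [0.0, 0.2, 4.3]
width: 0.003
```

```bash
python3 o.py
```

```text
3.53 [0.62499 0.1008  0.08503] [4.00e-03 2.03e-01 4.33e+00] [-0.074  0.039 -0.071]
```

Request:
{"api": "step_arm", "payload": {"series": [[[0,0,0,-0.002,0],[0,0,0,-0.003,0],[0,0,0,-0.003,0],[0,0,0,-0.003,0]]]}}

```text
clock: 3.87
position: [0.625, 0.1008, 0.0825]
ee_rot: [2.206, 2.236, 0.004]
force: [-2.0, -0.7, 7.8]
width: 0.007
```

```bash
python3 o.py
```

```text
3.87 [0.62504 0.10078 0.08248] [-1.974 -0.711  7.839] [-0.13   0.497 -0.008]
```

Request:
{"api": "step_arm", "payload": {"series": [[[0,0,0,-0.0015,0],[0,0,0,-0.002,0],[0,0,0,-0.002,0],[0,0,0,-0.002,0]]]}}

```text
clock: 4.2
position: [0.6251, 0.1008, 0.0811]
ee_rot: [2.206, 2.236, 0.005]
force: [-2.9, -0.2, 9.5]
width: 0.003
```

```bash
python3 o.py
python3 - <<'E'
from cell import eyes
import cv2
q,_=eyes.get_image("side");cv2.imwrite("pics/side_pl.png",cv2.resize(q[120:310,190:390,::-1],None,fx=3,fy=3))
E
```

```text
4.2 [0.62506 0.1008  0.08114] [-2.93  -0.192  9.493] [-0.192  0.666  0.005]
```

View pics/side_pl.png

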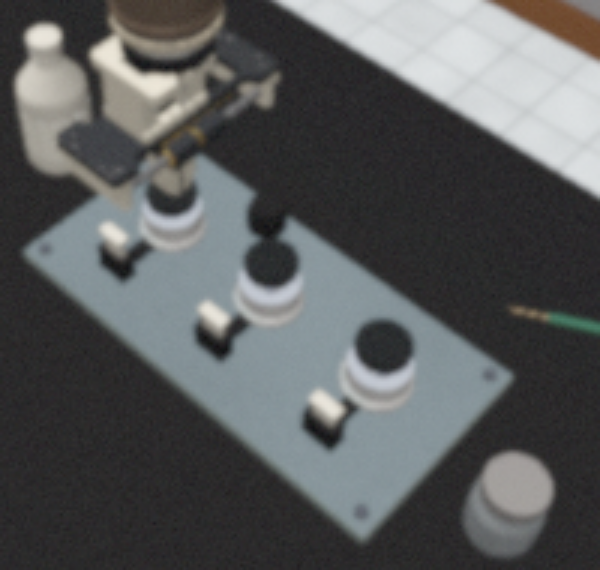

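The side view shows the tips resting centrally on the left pad, with everything else undisturbed. The slope is about 1.33 N/mm, so the left mount is the stiff one. Next I lift and go to the middle pad.

Request:
{"api": "step_arm", "payload": {"series": [[[0,0,0,0.01,0],[0,0,0,0.03,0],[0,0,0,0.045,0],[0,-0.001,-0.03,0.045,0],[0,-0.001,-0.06,0.045,0],[0,-0.001,-0.09,0.045,0],[0,-0.001,-0.115,0.045,0],[0,-0.001,-0.121,0.03,0],[0,-0.001,-0.121,0.018,0],[0,-0.001,-0.121,0.015,0],[0,-0.001,-0.121,0.015,0],[0,-0.001,-0.121,0.015,0],[0,-0.001,-0.121,0.015,0]]]}}

```text
clock: 5.33
position: [0.6243, -0.0188, 0.0964]
ee_rot: [2.204, 2.238, 0.006]
force: [0.2, -0.9, 0.8]
width: 0.003
```

```bash
python3 o.py
```

```text
5.33 [ 0.62433 -0.01877  0.09644] [ 0.228 -0.949  0.839] [-0.076  0.05  -0.041]
```

Request:
{"api": "step_arm", "payload": {"series": [[[0,0,0,-0.004,0],[0,0,0,-0.007,0],[0,0,0,-0.009,0],[0,0,0,-0.011,0],[0,0,0,-0.011,0],[0,0,0,-0.011,0],[0,0,0,-0.011,0]]]}}

```text
clock: 5.92
position: [0.6244, -0.0186, 0.0856]
ee_rot: [2.204, 2.238, 0.006]
force: [-1.3, 1.2, 2.3]
width: 0.007
```

```bash
python3 o.py
```

```text
5.92 [ 0.62442 -0.01857  0.08561] [-1.288  1.156  2.334] [0.254 0.194 0.007]
```

Request:
{"api": "step_arm", "payload": {"series": [[[0,0,0,-0.001,0],[0,0,0,-0.002,0],[0,0,0,-0.002,0],[0,0,0,-0.002,0]]]}}

```text
clock: 6.25
position: [0.6245, -0.0186, 0.0837]
ee_rot: [2.204, 2.238, 0.006]
force: [-1.3, 1.0, 3.9]
width: 0.006
```

```bash
python3 o.py
```

```text
6.25 [ 0.62446 -0.01863  0.0837 ] [-1.289  1.012  3.902] [ 0.118  0.225 -0.059]
```

Request:
{"api": "step_arm", "payload": {"series": [[[0,0,0,-0.001,0],[0,0,0,-0.002,0],[0,0,0,-0.002,0],[0,0,0,-0.002,0]]]}}

```text
clock: 6.58
position: [0.6245, -0.0186, 0.0817]
ee_rot: [2.204, 2.238, 0.006]
force: [-1.1, 1.3, 4.7]
width: 0.005
```

```bash
python3 o.py
```

```text
6.58 [ 0.62446 -0.01863  0.08171] [-1.079  1.27   4.686] [0.188 0.288 0.029]
```

Request:
{"api": "step_arm", "payload": {"series": [[[0,0,0,-0.001,0],[0,0,0,-0.002,0],[0,0,0,-0.002,0],[0,0,0,-0.002,0]]]}}

```text
clock: 6.92
position: [0.6245, -0.0186, 0.0799]
ee_rot: [2.204, 2.238, 0.007]
force: [-1.6, 0.7, 6.2]
width: 0.007
```

```bash
python3 o.py
```

```text
6.92 [ 0.62452 -0.01862  0.07986] [-1.642  0.673  6.196] [0.167 0.483 0.061]
```

The middle pad is about 0.67 N/mm, the medium one. Now the right pad.

Request:
{"api": "step_arm", "payload": {"series": [[[0,0,0,0.01,0],[0,0,0,0.03,0],[0,0,0,0.046,0],[0,0,-0.03,0.046,0],[0,0,-0.06,0.046,0],[0,0,-0.09,0.046,0],[0,0,-0.115,0.046,0],[0,0,-0.121,0.03,0],[0,0,-0.121,0.018,0],[0,0,-0.121,0.016,0],[0,0,-0.121,0.016,0],[0,0,-0.121,0.016,0],[0,0,-0.121,0.016,0]]]}}

```text
clock: 8.0
position: [0.625, -0.1383, 0.0963]
ee_rot: [2.202, 2.24, 0.007]
force: [0.5, -1.0, -0.4]
width: 0.004
```

```bash
python3 o.py
```

```text
8.0 [ 0.62502 -0.13828  0.09632] [ 0.474 -1.019 -0.386] [-0.115  0.059  0.01 ]
```

Request:
{"api": "step_arm", "payload": {"series": [[[0,0,0,-0.004,0],[0,0,0,-0.007,0],[0,0,0,-0.009,0],[0,0,0,-0.011,0],[0,0,0,-0.011,0],[0,0,0,-0.011,0],[0,0,0,-0.011,0]]]}}

```text
clock: 8.58
position: [0.6251, -0.1382, 0.0854]
ee_rot: [2.202, 2.24, 0.008]
force: [-0.6, 0.2, 1.4]
width: 0.005
```

```bash
python3 o.py
```

```text
8.58 [ 0.62506 -0.13822  0.08545] [-0.636  0.168  1.435] [ 0.165  0.088 -0.035]
```

Request:
{"api": "step_arm", "payload": {"series": [[[0,0,0,-0.001,0],[0,0,0,-0.002,0],[0,0,0,-0.002,0],[0,0,0,-0.002,0]]]}}

```text
clock: 8.92
position: [0.6251, -0.1383, 0.0835]
ee_rot: [2.202, 2.24, 0.008]
force: [0.8, -0.3, 2.5]
width: 0.003
```

```bash
python3 o.py
```

```text
8.92 [ 0.62512 -0.13828  0.08348] [ 0.804 -0.29   2.49 ] [0.029 0.148 0.002]
```

Request:
{"api": "step_arm", "payload": {"series": [[[0,0,0,-0.001,0],[0,0,0,-0.002,0],[0,0,0,-0.002,0],[0,0,0,-0.002,0]]]}}

```text
clock: 9.25
position: [0.6251, -0.1383, 0.0815]
ee_rot: [2.202, 2.24, 0.008]
force: [-1.8, 0.9, 3.0]
width: 0.009
```

```bash
python3 o.py
```

```text
9.25 [ 0.62513 -0.13829  0.08146] [-1.827  0.93   3.039] [ 0.121  0.127 -0.005]
```

Request:
{"api": "step_arm", "payload": {"series": [[[0,0,0,-0.001,0],[0,0,0,-0.002,0],[0,0,0,-0.002,0],[0,0,0,-0.002,0]]]}}

```text
clock: 9.58
position: [0.6252, -0.1383, 0.0794]
ee_rot: [2.202, 2.24, 0.008]
force: [-0.1, 1.6, 3.0]
width: 0.004
```

```bash
python3 o.py
```

```text
9.58 [ 0.62516 -0.1383   0.07943] [-0.118  1.644  2.954] [0.074 0.207 0.014]
```

The right pad gives about 0.27 N/mm, so it is the soft one. I'll lift and go over the right tag at about (0.555, -0.141).

Request:
{"api": "step_arm", "payload": {"series": [[[0,0,0,0.01,0],[0,0,0,0.03,0],[0,0,0,0.046,0],[0,-0.02,0,0.046,0],[0,-0.04,-0.001,0.046,0],[0,-0.06,-0.002,0.046,0],[0,-0.07,-0.0025,0.04,0],[0,-0.07,-0.0025,0.03,0],[0,-0.07,-0.0025,0.02,0],[0,-0.07,-0.0025,0.015,0],[0,-0.07,-0.0025,0.012,0],[0,-0.07,-0.0025,0.012,0],[0,-0.07,-0.0025,0.012,0]]]}}

```text
clock: 10.67
position: [0.5556, -0.1409, 0.0911]
ee_rot: [2.201, 2.24, 0.007]
force: [-0.5, -0.1, 0.4]
width: 0.003
```

```bash
python3 o.py
python3 - <<'E'
from cell import eyes
import cv2
q,_=eyes.get_image("side");cv2.imwrite("pics/side_tr.png",cv2.resize(q[160:310,230:390,::-1],None,fx=4,fy=4))
E
```

```text
10.67 [ 0.55556 -0.14087  0.09114] [-0.535 -0.111  0.414] [-0.123  0.038 -0.043]
```

View pics/side_tr.png

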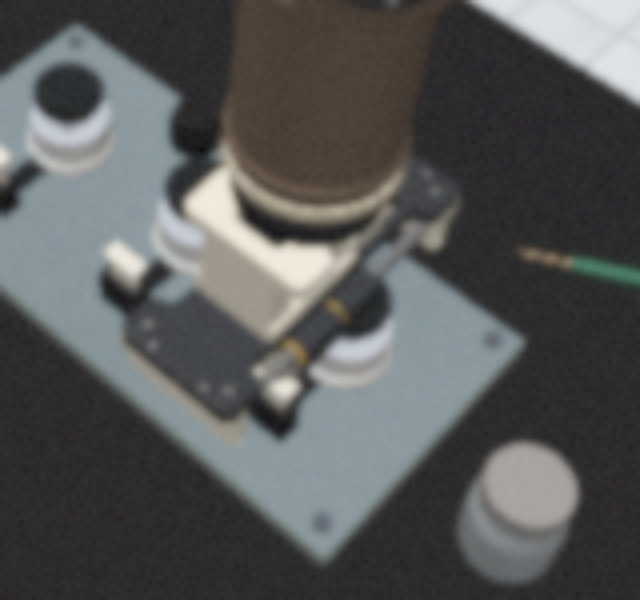

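The side view shows the right tag at about (285,390) under the gripper, with the jar clear. Pushing down now.

Request:
{"api": "step_arm", "payload": {"series": [[[0,0,0,-0.005,0],[0,0,0,-0.009,0],[0,0,0,-0.012,0],[0,0,0,-0.015,0],[0,0,0,-0.017,0],[0,0,0,-0.017,0]]]}}

```text
clock: 11.22
position: [0.5555, -0.1409, 0.074]
ee_rot: [2.201, 2.24, 0.007]
force: [-0.5, -0.6, -0.6]
width: 0.008
```

Request:
{"api": "step_arm", "payload": {"series": [[[0,0,0,-0.002,0],[0,0,0,-0.004,0],[0,0,0,-0.006,0],[0,0,0,-0.007,0],[0,0,0,-0.007,0]]]}}

```text
clock: 11.63
position: [0.5555, -0.1409, 0.0668]
ee_rot: [2.201, 2.24, 0.007]
force: [-0.9, -0.3, 0.6]
width: 0.003
```

Request:
{"api": "step_arm", "payload": {"series": [[[0,0,0,-0.001,0],[0,0,0,-0.002,0],[0,0,0,-0.002,0]]]}}

```text
clock: 11.88
position: [0.5555, -0.1409, 0.0646]
ee_rot: [2.202, 2.24, 0.007]
force: [-0.3, 0.2, -0.7]
width: 0.002
```

```bash
python3 o.py
python3 - <<'E'
from cell import eyes
import cv2
for n in("side","wrist"):
    q,_=eyes.get_image(n)
    cv2.imwrite(f"pics/{n}_td.png",cv2.resize(q[200:300,250:370,::-1],None,fx=5,fy=5,interpolation=cv2.INTER_CUBIC) if n=="side" else q[:,:,::-1])
E
```

```text
11.88 [ 0.55546 -0.1409   0.06463] [-0.295  0.235 -0.746] [-0.136  0.036 -0.032]
```

View pics/side_td.png

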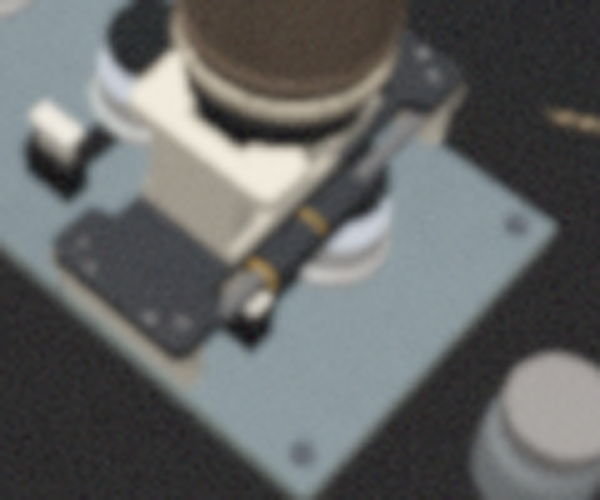

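View pics/wrist_td.png

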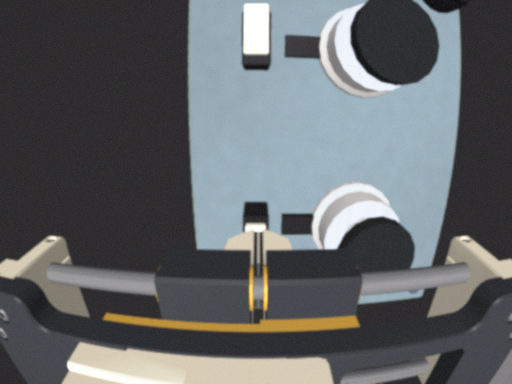

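The wrist view shows the tips on the right tag's head at (256,225), and the tag is already low. The friction probably just relaxed once I held still. I'll press on until there is a firm stop.

Request:
{"api": "step_arm", "payload": {"series": [[[0,0,0,-0.001,0],[0,0,0,-0.0015,0],[0,0,0,-0.0015,0]]]}}

```text
clock: 12.23
position: [0.5555, -0.1409, 0.0642]
ee_rot: [2.202, 2.24, 0.008]
force: [-4.3, 0.9, 15.0]
width: 0.005
```

Request:
{"api": "step_arm", "payload": {"series": [[[0,0,0,-0.001,0],[0,0,0,-0.001,0],[0,0,0,-0.001,0]]]}}

```text
clock: 12.48
position: [0.5555, -0.1409, 0.0642]
ee_rot: [2.202, 2.24, 0.009]
force: [-4.7, 0.5, 14.4]
width: 0.006
```

Firm stop at a tip height of 50.2 mm with 15 N, so the tag is fully down. Lifting straight up and retreating toward the robot.

Request:
{"api": "step_arm", "payload": {"series": [[[0,0,0,0.01,0],[0,0,0,0.04,0],[0,0,0,0.08,0],[0,0,0,0.12,0],[0,0,0,0.15,0],[0,-0.03,0,0.18,0],[0,-0.06,0,0.2,0],[0,-0.09,0,0.2,0],[0,-0.11,0,0.2,0],[0,-0.12,0,0.2,0],[0,-0.12,0,0.2,0],[0,-0.12,0,0.2,0],[0,-0.12,0,0.2,0]]]}}

```text
clock: 13.57
position: [0.4367, -0.1407, 0.2643]
ee_rot: [2.201, 2.24, 0.009]
force: [-0.0, 0.5, -0.2]
width: 0.009
```

```bash
python3 o.py
python3 - <<'E'
from cell import eyes
from h import *
f={}
for n in("side","scene"):
    q,d=eyes.get_image(n);c=eyes.camera_params(n);X=cloud(c,d)
    x0,y0,x1,y1=(140,130,360,280) if n=="scene" else (190,120,390,310)
    cv2.imwrite(f"pics/{n}_end.png",cv2.resize(q[y0:y1,x0:x1,::-1],None,fx=3,fy=3,interpolation=cv2.INTER_CUBIC))
    v=cv2.cvtColor(q,cv2.COLOR_RGB2HSV)[...,2]
    o=np.load(n+"0.npz");X0=cloud(c,o["d"]);v0=cv2.cvtColor(o["p"],cv2.COLOR_RGB2HSV)[...,2]
    for nm,x,y in(("L",.5527,.099),("M",.5538,-.0208),("R",.5549,-.141)):
        for Y,w in((X0,v0),(X,v)):
            m=(abs(Y[...,0]-x)<.016)&(abs(Y[...,1]-y)<.022)&(Y[...,2]>.044)&(Y[...,2]<.08)&(w>110)
            print(n,nm,m.sum(),np.percentile(Y[m][:,2],[50,95]).round(4) if m.any() else None)
    for nm,x,y,r in(("cap",.685,.04,.03),("bottle",.625,.25,.06),("jar",.6,-.28,.05)):
        print(n,nm,[Y[(np.hypot(Y[...,0]-x,Y[...,1]-y)<r)&(Y[...,2]>.025)].mean(0).round(4) for Y in(X0,X)])
E
```

```text
13.57 [ 0.43675 -0.14072  0.2643 ] [-0.03   0.535 -0.227] [-0.061  0.004 -0.033]
side L 61 [0.067  0.0702]
side L 33 [0.0662 0.0708]
side M 67 [0.0652 0.0684]
side M 0 None
side R 78 [0.0647 0.0677]
side R 65 [0.0505 0.0525]
side cap [array([0.6802, 0.0359, 0.0409]), array([0.6849, 0.0212, 0.0267])]
side bottle [array([0.6092, 0.2433, 0.0904]), array([0.6094, 0.2434, 0.09  ])]
side jar [array([ 0.5904, -0.2868,  0.0601]), array([ 0.5903, -0.2869,  0.0603])]
scene L 88 [0.0638 0.0675]
scene L 90 [0.0637 0.068 ]
scene M 73 [0.062  0.0658]
scene M 71 [0.0623 0.0658]
scene R 64 [0.0612 0.0643]
scene R 34 [0.0488 0.0515]
scene cap [array([0.6898, 0.0447, 0.0392]), array([0.6898, 0.045 , 0.0392])]
scene bottle [array([0.6363, 0.2686, 0.089 ]), array([0.6364, 0.2686, 0.0891])]
scene jar [array([ 0.6067, -0.2742,  0.0539]), array([ 0.6066, -0.2742,  0.0535])]
```

View pics/side_end.png

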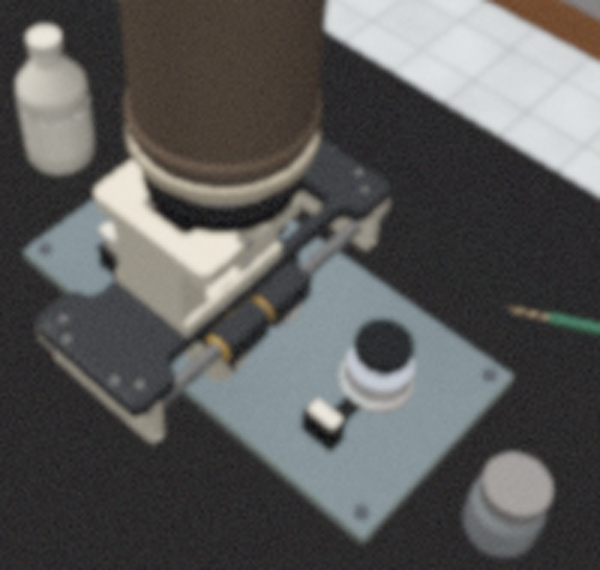

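View pics/scene_end.png

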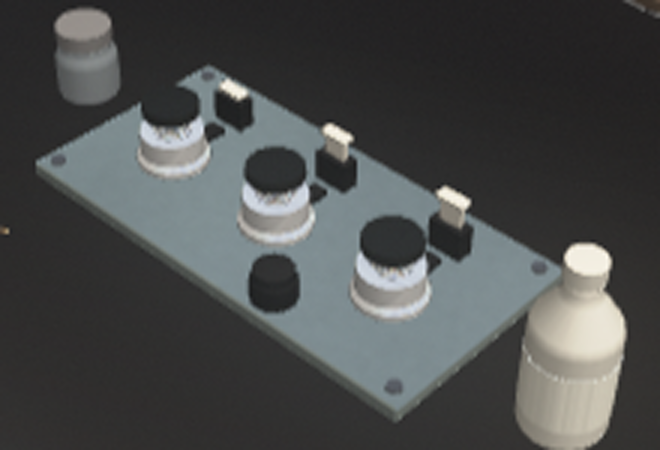

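The scene view shows the right tag (233,88) down near its block and the middle (337,140) and left (453,205) tags still up. The cap, bottle and jar are unmoved, and the arm is clear.

```bash
python3 -c "
from cell import arm;print(arm.sign_off())"
```

```text
the job is handed in; nothing more can be done
None
```

The right mount is the soft one. I pushed its white tag fully down and handed the job in at about 14 s on the robot's clock.

- **Pads:** I pressed them left, middle, then right, each about 6–8 mm with the closed fingertips. They took roughly 1.3, 0.67 and 0.27 N/mm.
- **Right tag:** it reached a firm stop with the fingertips about 50 mm above the bench, at about 15 N. Depth readings afterwards put its top at about 50 mm.
- **Everything else:** in the scene camera the left and middle tags read the same heights as before. The cap, bottle and jar were within 0.5 mm of where they started. The arm ended about 0.2 m above the platform, with no contact force beyond sensor noise.

**Checks that disagreed or failed:**
- I felt no clear force while the tag was sliding, because readings taken at rest showed only noise. The stop and the images are what confirm it moved.
- In the last side view the arm hid the middle tag, the cap and part of the left tag, so only the scene camera confirms the middle tag and cap.

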